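# Fit and clock the return elbow on a custom bike's oil tank

### The arm

A 6-joint arm with a two-finger parallel gripper is mounted at the origin on the work surface. World frame = base frame: x ahead of the robot, y to its left, z up, the work surface at z = 0. Lengths are in mm, angles in rad, forces in N, time in s.
With the tool pointing down it reaches from about 350 to 875 mm from the base axis. Payload 4.2 kg.
Tool frame: the origin (TCP) lies midway between the tips of the shut fingers; the grasp point (between the pads) lies 19 mm behind it; z points along the fingers, y is the line along which they close (so a half turn about z gives the same grasp; the last joint's range is limited). The gripper opens to 85 mm and grips with 20 to 120 N. Pads are 22 mm wide; open, the fingers measure 114 mm over their backs; the gripper's body (76 mm by 85 mm) begins 54 mm behind the grasp point. The pads swing forward as they close: fully open they stand 13 mm farther back than shut.
Start: joints at [-0.896, 0.385, 0.008, 0, -1.194, -0.259], TCP at [252.464, -571.718, 231.312] pointing down, gripper open.
Joint ranges: [-3.14, 3.14], [-1.21, 2.06], [-1.07, 1.41], [-3.16, 2.05], [-2.99, -0.16], [-3.1, 3.1]. Speed limits (rad/s): [2.79, 2.79, 3.14, 3.14, 3.14, 3.14].

### API

Orientations are given as a unit quaternion [x, y, z, w].
In Python, from bench import arm gives the robot as it stands. The module is installed in compiled form; this text tells all that it offers.
- The arm moves only by the shell command python3 -m handwheel 'ROWS' [OPENING]. ROWS is JSON, a list of rows, each an object of numbers: "x", "y", "z": the shift along the world's x, y, z each as a share of 20 cm, from -1 to 1; "ax", "ay", "az": the turn, a rotation vector about the world's x, y, z each as a share of 90 degrees, from -1 to 1. In form: [{"x": .., "y": .., "z": .., "ax": .., "ay": .., "az": ..}, ...]. A call has exactly 8 rows; each row shifts and turns the commanded pose from where the row before left it; what a row does not reach is not made up. A row lasts 1/10 s, in which the tool goes at most 50 mm and 8.59 degrees, less where a joint would pass 70% of its speed; a pose out of reach is approached as far as the arm can. A call with a number of a shift or a turn outside -1 to 1 is refused whole. A call with a gripper value outside its range is refused whole. OPENING is the opening, from -1 (shut) to 1 (fully open), set as the call begins (- or left out, the last holds). The fingers move at their own pace and stop on an object; the grip force is fixed at half the most. Time passes only in rows, so rows that do not move let the fingers close, or fill a call up. It gives the time, the measured TCP pose, the force, the opening and the grip force at its end, in the units of the state.
- arm.read_state(): the state, without advancing time (a new reading comes with each control period).
- arm.get_image(name): name is "scene" or "top"; returns the picture (400x640x3 uint8, red, green, blue); there is no depth.
- arm.camera_params(name): a dict with "K" (3x3 intrinsics, pixels), "position" and "orientation" of the camera in the world. Camera axes: x right, y down, z forward; pixel columns grow to the right and rows downward; lengths in mm; the calibration is good to about 2 mm. A picture is of the moment at which its call begins. camera_params takes no time and is no camera call.
- arm.job_done(): hands the job in; it is judged then, once.
The state is a dict: "clock": time; "joints": joint angles; "joint_vel": joint speeds; "joint_efforts": joint torques, N m; "position": TCP position; "ee_rot": TCP orientation; "contact_force": force on the tool from outside, world axes, zero at the start; "wrist_torque": the same for the moment, N m; "gripper_width": finger opening in mm; "grasp_force": force on a finger pad.
Only numpy, scipy, OpenCV 4.12 (cv2) and the standard library are available. Lean on these libraries where they do the work, as an engineer would, in place of code of your own. Each camera call takes 0.05 s, during which the arm holds its last target. There are 200 camera calls.

### The job

Take the red blanking cap off the oil tank's threaded stub and put it in the steel parts tray. Then screw the blue elbow onto the stub, clockwise, until its nut is nearly down on the collar and its barbed outlet points at the yellow paint mark; stop there without turning past the mark, and let go. Leave everything else on the bench where it is.

Things in the scene. Friction and masses are not known exactly. Their poses are not given: they have to be found in the camera images.
- tank: Welded aluminium oil tank lying flat on battens, 170 x 260 mm, top face 85 mm above the bench, immovable. Origin on the bench under its centre, z up. On top: the threaded stub at x 0, y +45 mm; a black filler cap 36 mm tall at (-25, -85); a breather pipe 14 mm thick, 85 mm tall at (58, -35). A mounting tab sticks out 46 mm beyond each y end at x +30, 62 to 67 mm above the bench.
- stub (a point): Axis of the tank's upright stub at the top of its round collar (50 mm diameter), 93 mm above the bench. The stub stands 32 mm higher: coarse right-hand three-start thread, 36 mm outer diameter, then a cone narrowing to 18 mm that guides the nut on. A clockwise turn (from above) draws the elbow down 24 mm. Loose fit, 2 mm axial play; it turns easily but stays where it is left.
- mark: Yellow paint mark on the tank's top face, within 25 degrees either side of the tank's +x direction from the stub. Origin on the stub's axis, 85 mm above the bench; its x axis points level from there to the mark, z up. The mark is an arrow-like stripe 36 mm long, 9 mm wide, 44 to 80 mm from the axis.
- mark_point (a point): Middle of the yellow mark, 62 mm from the stub's axis, on the tank's top face.
- elbow: Blue pipe elbow standing nut down on the bench, 72 mm tall, 0.18 to 0.31 kg. Origin: centre of the nut's underside; z up the nut's axis, x along the outlet. Round knurled nut 49 mm across, up to 41 mm high, open below, 36 mm deep; above it a square body 30 mm along x, 28 mm across y (flats to grip), 40 to 72 mm up; barbed tail, 26 mm diameter, along +x, axis 56 mm up.
- outlet (a point): Centre of the elbow's outlet end, 64 mm from the nut's axis, 56 mm above its underside. The nut catches one of three thread starts. Lowered with the outlet 50 to 155 degrees clockwise (from above) from the tank's +x axis, it rests 15 to 25 mm above the collar; turning on clockwise then brings the outlet to the mark, nut 1 to 5 mm above the collar. On a wrong start it is 8 mm too high there.
- cap: Red plastic blanking cap, 45 mm diameter, 34 mm tall, 30 mm deep inside, 30 g, resting loosely over the stub (not screwed): lift it straight up at least 35 mm to clear. Origin at the centre of its open lower rim, z up.
- tray: Open steel parts tray fixed on the bench, 130 mm (x) by 200 mm (y), 26 mm high, floor 3 mm thick. Origin at the centre of its underside. A few bolts lie along its +y end (y above 50 mm), up to 15 mm high.
- tray_in (a point): Middle of the tray's free floor, 25 mm from its centre towards -y, 3 mm above the bench.
- union: Brass hex fitting standing on the bench, 36 mm across, 42 mm tall; bystander. Origin under its centre.
- tin: Grease tin with a green label, 68 mm diameter, 50 mm tall; bystander. Origin under its centre.
- sealant: Small blue bottle with a red cap, 34 mm diameter, 85 mm tall; bystander. Origin under its centre.
- spray: Orange spray can, 64 mm diameter, 185 mm tall; bystander. Origin under its centre.
- piston: Aluminium piston standing crown up, 82 mm diameter, 60 mm tall; bystander. Origin under its centre.
- spanner: Steel spanner lying flat, 190 mm long, along its x axis; bystander. Origin under its middle.
- driver: Screwdriver with a yellow handle lying flat, 200 mm long along its x axis, handle 26 mm thick; bystander. Origin under its middle.
- pen: Yellow paint pen lying on the tank's top face between the stub and the edge, 130 mm long, 13 mm thick, along its x axis; bystander. Origin under its middle.

How it is judged (in metres and radians):
On the way, in this order (a step that is already met when the one before it is completed fails the run):
1. the red cap lies in the parts tray, let go (x of cap in the frame of tray between -0.062 and 0.062 m and y of cap in the frame of tray between -0.097 and 0.097 m and z of cap in the frame of tray below 0.05 m and contact force between cap and the fingers below 0.1 N), for 0.2 s.
2. the elbow sits square over the stub with its nut on the upper thread, 12 to 30 mm above the collar (horizontal distance between elbow and stub below 0.004 m and angle between elbow's own z axis and vertical below 0.08 rad and z of elbow in the frame of stub between 0.012 and 0.03 m), for 0.1 s.
At the end, for the whole second after the job is handed in: The cap lies at rest in the tray; the elbow stands square on the stub (within 4 mm of its axis, under 4.5 degrees of tilt) with its nut less than 7.8 mm above the collar and the outlet's end within 12 mm (about 10 degrees), seen from above, of the middle of the yellow mark, at rest and let go (all of step 1 and horizontal distance between elbow and stub below 0.004 m and angle between elbow's own z axis and vertical below 0.08 rad and z of elbow in the frame of stub between -0.002 and 0.0078 m and horizontal distance between outlet and mark_point below 0.012 m and linear speed of each of elbow, cap below 0.02 m/s); the robot touches nothing.
It fails at once if with the nut nearly down, the outlet is turned more than about 20 degrees past the mark (horizontal distance between elbow and stub below 0.004 m and angle between elbow's own z axis and vertical below 0.08 rad and z of elbow in the frame of stub below 0.0075 m and y of outlet in the frame of mark below -0.022 m).
It fails at once if a bystander is shifted by more than 30 mm or knocked over (distance of any of pen, union, tin, sealant, spray, piston, spanner, driver from where it was at the start of the episode above 0.03 m or angle between any of union, tin, sealant, spray, piston's own z axis and vertical above 0.5 rad).
It also fails if it takes over 72 s, if anything falls off the work surface, if the arm or the gripper's body presses on something with over 40 N, if the wrist force passes 120 N, or if a joint passes its speed limit or range.

## Working session

There is one attempt and no reset: what is moved stays moved. The work goes in short steps, Python scripts to look and compute and a shell command to move; the robot and the scene stay as the last step left them, time stands still between calls to the robot, and variables do not carry over. Pictures are saved under pics/ and viewed, at most 10 in all, crops included, and the job is handed in when it is done.

```bash
mkdir -p pics; python3 - <<'E'
from bench import arm
import cv2
for n in ("scene","top"):
    cv2.imwrite(f"pics/{n}0.png",arm.get_image(n)[:,:,::-1])
    p=arm.camera_params(n);print(n,p)
s=arm.read_state();print(s["clock"],s["position"],s["ee_rot"],s["gripper_width"])
E
```

```text
scene {'K': array([[462.34180099,   0.        , 313.94201464],
       [  0.        , 462.34180099, 202.20473839],
       [  0.        ,   0.        ,   1.        ]]), 'position': array([1287.95399033,  220.11784565,  985.82336587]), 'orientation': array([ 0.55968585,  0.75456532, -0.28016481, -0.19720702])}
top {'K': array([[418.6589211 ,   0.        , 324.94351268],
       [  0.        , 418.6589211 , 196.33426931],
       [  0.        ,   0.        ,   1.        ]]), 'position': array([ 403.14423967,   -6.7482479 , 1035.99882589]), 'orientation': array([-0.70061716,  0.70964478, -0.05368471,  0.0515542 ])}
0.1 [ 252.25790927 -571.2681124   230.3476149 ] [-2.06347520e-01  9.78478278e-01  9.47442748e-04 -2.49951334e-04] 85.1544876111874
```

View pics/top0.png

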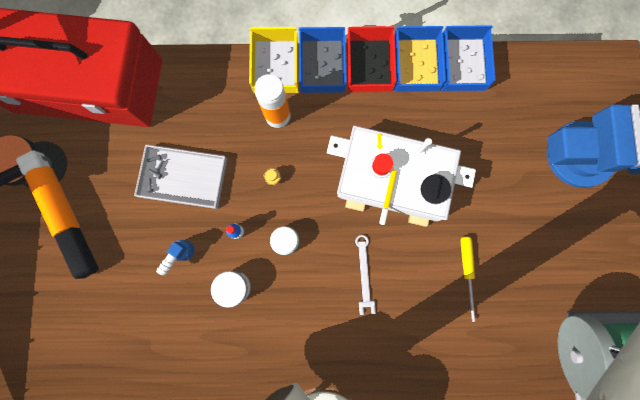

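View pics/scene0.png

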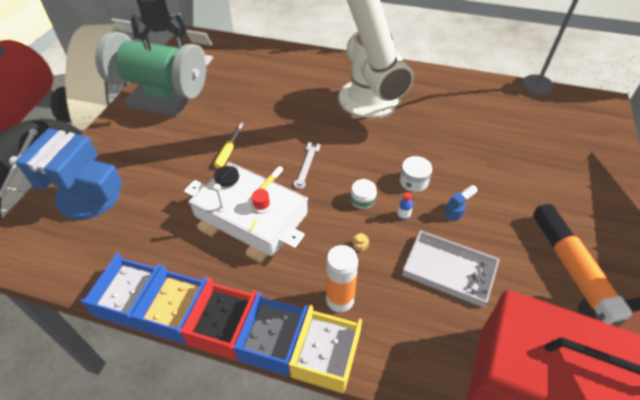

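The top view shows the cap at (383,164), the mark at (380,142) pointing +x, the tray at (181,176) with bolts at its left (+y) end, and the elbow at (180,250) with its outlet toward (163,270). The scene view agrees. Next I'll zoom in for precision.

```bash
cat > h.py <<'E'
import numpy as np, cv2
from bench import arm
from scipy.spatial.transform import Rotation as R
P={n:arm.camera_params(n) for n in ("scene","top")}
def ray(n,uv,z):
    p=P[n];d=R.from_quat(p["orientation"]).apply(np.linalg.inv(p["K"])@[uv[0],uv[1],1])
    o=np.array(p["position"]);return (o+d*(z-o[2])/d[2])
def proj(n,X):
    p=P[n];c=R.from_quat(p["orientation"]).inv().apply(np.atleast_2d(X)-p["position"])@p["K"].T
    return c[:,:2]/c[:,2:]
def blobs(img,lo,hi,mn=15):
    h=cv2.cvtColor(img,cv2.COLOR_RGB2HSV);m=cv2.inRange(h,lo,hi)
    n,l,s,c=cv2.connectedComponentsWithStats(m)
    return [(c[i].round(2),s[i]) for i in range(1,n) if s[i][4]>=mn]
E
python3 - <<'E'
from h import *
t=cv2.cvtColor(cv2.imread("pics/top0.png"),cv2.COLOR_BGR2RGB)
s=cv2.cvtColor(cv2.imread("pics/scene0.png"),cv2.COLOR_BGR2RGB)
for n,i in(("top",t),("scene",s)):
  for nm,lo,hi in(("red",(0,150,120),(8,255,255)),("yel",(24,120,120),(33,255,255)),("blue",(100,130,40),(120,255,255))):
    print(n,nm,[(c.tolist(),b.tolist()) for c,b in blobs(i,lo,hi) if b[4]<900])
def crop(i,x,y,w,h,k):return cv2.resize(i[y:y+h,x:x+w],None,fx=k,fy=k,interpolation=cv2.INTER_CUBIC)
a=np.hstack([crop(t,325,120,160,110,5)]);b=np.hstack([crop(t,130,140,100,140,2.0) if 0 else crop(t,130,225,80,58,5),crop(s,430,175,80,58,5)])
cv2.imwrite("pics/z1.png",np.vstack([a[:,:800],b])[:600 if 0 else None,:,::-1] if 0 else cv2.resize(np.vstack([a,b]),None,fx=.7,fy=.7,interpolation=cv2.INTER_AREA)[:,:,::-1])
E
```

```text
top red [([6.42, 11.93], [0, 8, 21, 11, 114]), ([382.37, 163.79], [372, 154, 21, 21, 337]), ([229.75, 228.92], [226, 226, 8, 7, 40])]
top yel [([424.14, 61.26], [410, 40, 27, 43, 888]), ([379.2, 141.42], [377, 134, 6, 15, 50]), ([270.53, 176.25], [265, 169, 14, 15, 117]), ([389.41, 189.05], [384, 171, 12, 37, 172]), ([44.13, 212.32], [33, 190, 23, 45, 189]), ([467.27, 257.24], [461, 237, 14, 42, 449])]
top blue [([234.82, 231.13], [227, 224, 14, 14, 87]), ([181.23, 249.75], [167, 240, 27, 20, 383])]
scene red [([260.32, 198.52], [252, 189, 17, 19, 248]), ([407.38, 195.1], [404, 192, 8, 7, 50])]
scene yel [([224.0, 154.19], [216, 143, 17, 23, 116]), ([267.33, 181.37], [261, 176, 13, 12, 52]), ([324.65, 343.59], [290, 306, 71, 81, 815])]
scene blue [([35.0, 155.75], [17, 128, 40, 60, 572]), ([455.91, 206.55], [447, 194, 17, 25, 281]), ([405.79, 204.76], [401, 201, 11, 8, 67])]
```

View pics/z1.png

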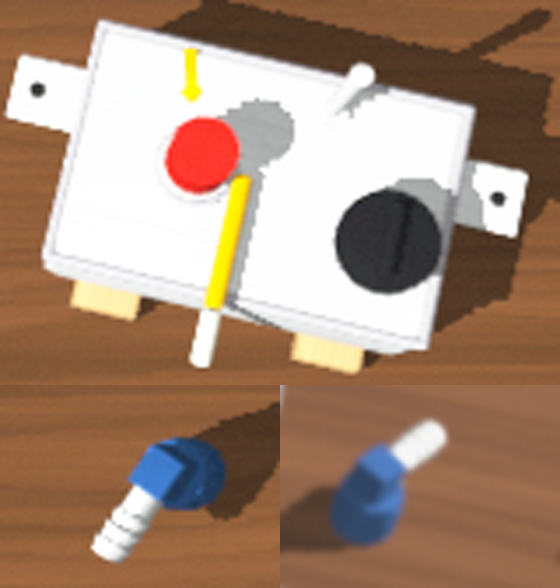

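```bash
cat >> h.py <<'E'
from scipy.optimize import least_squares
def fit(pts,x0):
    # pts: (cam,(u,v),local xyz); pose x,y,yaw
    def W(q,l): c,s=np.cos(q[2]),np.sin(q[2]);return [q[0]+c*l[0]-s*l[1],q[1]+s*l[0]+c*l[1],l[2]]
    f=lambda q:np.concatenate([(proj(n,W(q,l))[0]-uv) for n,uv,l in pts])
    r=least_squares(f,x0,x_scale=[10,10,.1],loss="soft_l1");return r.x,f(r.x).reshape(-1,2).round(1).tolist(),W
E
python3 - <<'E'
from h import *
c=lambda u,v:(325+u/3.5,120+v/3.5)
e=lambda u,v:(130+u/3.5,225+(v-385)/3.5)
g=lambda u,v:(430+(u-280)/3.5,175+(v-385)/3.5)
T=[("top",c(100,20),(85,130,85)),("top",c(473,105),(85,-130,85)),("top",c(430,345),(-85,-130,85)),("top",c(48,258),(-85,130,85)),
("top",c(388,242),(-25,-85,121)),("top",(381.9,163.8),(0,45,128)),("scene",(260.3,196.5),(0,45,126))]
q,r,W=fit(T,[500,-150,-.2]);print("tank",q,np.degrees(q[2]),r)
st=W(q,(0,45,93));print("stub",st,"cap via top",ray("top",(381.9,163.8),126),"scene",ray("scene",(260.3,195.5),128))
m=ray("top",(379.2,141.42),85);m2=[ray("top",c(191,50),85),ray("top",c(191,102),85)]
print("mark",m,m2)
for p in[m]+m2:
  d=p-st;print(np.hypot(*d[:2]),np.degrees(np.arctan2(d[1],d[0])))
E_=[("top",e(160,470),(0,0,72)),("top",e(189,474),(0,0,41)),("top",e(110,545),(64,0,56)),("scene",g(380,462),(0,0,72)),("scene",g(437,432),(64,0,56)),("scene",g(366,520),(0,0,20))]
x0=list(ray("top",e(160,470),72)[:2])+[2.5]
q,r,W=fit(E_,x0);print("elbow",q,np.degrees(q[2]),r)
img=cv2.imread("pics/top0.png");w=cv2.inRange(cv2.cvtColor(img,cv2.COLOR_BGR2HSV),(0,0,150),(180,60,255))[130:220,125:240]
n,l,s,cc=cv2.connectedComponentsWithStats(w);i=1+s[1:,4].argmax();print("tray blob",s[i],cc[i]+[125,130])
# tray corners by eye (rim z26)
t=[("top",(144.5,145.5),(65,100,26)),("top",(228,152),(65,-100,26)),("top",(219,208.5),(-65,-100,26)),("top",(135,197),(-65,100,26))]
q,r,W=fit(t,[550,350,0]);print("tray",q,np.degrees(q[2]),r,"tray_in",W(q,(0,-25,3)))
for nm,uv,z in(("tin",(285,240),50),("seal",(234,231),85),("piston",(230,289),60),("spray",(268,88),185),("union",(272,176),42),("filler",c(388,242),121)):print(nm,ray("top",uv,z).round())
E
```

```text
tank [ 6.01264186e+02 -1.83649719e+02 -2.45784947e-01] -14.082440111985308 [[-0.9, -0.8], [1.0, -0.3], [-0.4, 1.7], [-2.3, 0.5], [1.5, -1.3], [1.0, -0.6], [0.9, -2.7]]
stub [np.float64(612.2134852518252), np.float64(-140.00212096373383), 93] cap via top [ 611.27237113 -138.02715456  126.        ] scene [ 619.53426146 -139.38957787  128.        ]
mark [ 674.37746823 -139.39168782   85.        ] [array([ 691.65420618, -140.82144796,   85.        ]), array([ 655.75441491, -139.66051854,   85.        ])]
62.16698004713114 0.5626106465996169
79.4449459582749 -0.5909099759542247
43.54226966376778 0.4495075217365576
elbow [431.1426379  331.76751853   2.48825834] 142.5667014474496 [[-0.0, -0.6], [-3.7, -1.4], [-1.1, 0.6], [-0.3, -1.2], [-1.1, 0.6], [-0.7, -5.1]]
tray blob [   9   15   91   64 3193] [187.12120263 175.81428124]
tray [ 6.11735479e+02  3.40984792e+02 -1.14507575e-01] -6.56080075920901 [[1.0, 0.1], [-2.6, 1.6], [-0.9, -3.1], [1.7, 0.1]] tray_in [np.float64(608.8790418339696), np.float64(316.14851271450374), 3]
tin [449.  84.  50.]
seal [469. 197.  85.]
piston [339. 209.  60.]
spray [767. 109. 185.]
union [604. 117.  42.]
filler [ 553. -256.  121.]
```

The zoomed picture shows the cap over the stub at crop (202,155), the mark straight above it, and the pen's end beside the collar. Stub is about (612,-140), the mark lies at about 0° world yaw, the elbow is about (431,332) at 142°, and tray_in is about (609,316). I'll move to the cap.

```bash
python3 -m handwheel '[{"x":0.15,"y":0.18},{"x":0.15,"y":0.18},{"x":0.15,"y":0.18},{"x":0.15,"y":0.18},{"x":0.15,"y":0.18},{"x":0.15,"y":0.18},{"x":0.15,"y":0.18},{"x":0.15,"y":0.18}]' 1
python3 -m handwheel '[{"x":0.15,"y":0.18},{"x":0.15,"y":0.18},{"x":0.15,"y":0.18},{"x":0.15,"y":0.18},{},{},{},{}]'
```

```text
invalid input at $[0]: expected keys x, y, z, ax, ay, az
invalid input at $[0]: expected keys x, y, z, ax, ay, az
```

```bash
python3 -m handwheel '[{"x":0.15,"y":0.18,"z":0,"ax":0,"ay":0,"az":0},{"x":0.15,"y":0.18,"z":0,"ax":0,"ay":0,"az":0},{"x":0.15,"y":0.18,"z":0,"ax":0,"ay":0,"az":0},{"x":0.15,"y":0.18,"z":0,"ax":0,"ay":0,"az":0},{"x":0.15,"y":0.18,"z":0,"ax":0,"ay":0,"az":0},{"x":0.15,"y":0.18,"z":0,"ax":0,"ay":0,"az":0},{"x":0.15,"y":0.18,"z":0,"ax":0,"ay":0,"az":0},{"x":0.15,"y":0.18,"z":0,"ax":0,"ay":0,"az":0}]' 1
python3 -m handwheel '[{"x":0.15,"y":0.18,"z":0,"ax":0,"ay":0,"az":0},{"x":0.15,"y":0.18,"z":0,"ax":0,"ay":0,"az":0},{"x":0.15,"y":0.18,"z":0,"ax":0,"ay":0,"az":0},{"x":0.15,"y":0.18,"z":0,"ax":0,"ay":0,"az":0},{"x":0,"y":0,"z":0,"ax":0,"ay":0,"az":0},{"x":0,"y":0,"z":0,"ax":0,"ay":0,"az":0},{"x":0,"y":0,"z":0,"ax":0,"ay":0,"az":0},{"x":0,"y":0,"z":0,"ax":0,"ay":0,"az":0}]'
python3 -c "
from h import *
s=arm.read_state();print(s['joints'],s['ee_rot'])"
```

```text
clock: 0.9
position: [493.2, -281.9, 231.0]
ee_rot: [-0.206, 0.978, 0.0, -0.0]
contact_force: [0.1, -0.5, 0.3]
gripper_width: 85.3
grasp_force: 0.0
clock: 1.7
position: [611.7, -140.7, 231.4]
ee_rot: [-0.206, 0.979, 0.0, -0.0]
contact_force: [-0.6, 0.6, -0.4]
gripper_width: 85.4
grasp_force: 0.0
[ 3.13224287e-02  3.89392329e-01  1.53347205e-02  7.33988346e-06
 -1.19703492e+00 -1.18779439e+00] [-2.05684901e-01  9.78618260e-01  2.25442060e-05 -1.46414073e-04]
```

```bash
python3 -m handwheel '[{"x":0,"y":0,"z":-0.14,"ax":0,"ay":0,"az":0},{"x":0,"y":0,"z":-0.14,"ax":0,"ay":0,"az":0},{"x":0,"y":0,"z":-0.14,"ax":0,"ay":0,"az":0},{"x":0,"y":0,"z":-0.14,"ax":0,"ay":0,"az":0},{"x":0,"y":0,"z":-0.08,"ax":0,"ay":0,"az":0},{"x":0,"y":0,"z":0,"ax":0,"ay":0,"az":0},{"x":0,"y":0,"z":0,"ax":0,"ay":0,"az":0},{"x":0,"y":0,"z":0,"ax":0,"ay":0,"az":0}]' 1
python3 -m handwheel '[{"x":0,"y":0,"z":0,"ax":0,"ay":0,"az":0},{"x":0,"y":0,"z":0,"ax":0,"ay":0,"az":0},{"x":0,"y":0,"z":0,"ax":0,"ay":0,"az":0},{"x":0,"y":0,"z":0,"ax":0,"ay":0,"az":0},{"x":0,"y":0,"z":0,"ax":0,"ay":0,"az":0},{"x":0,"y":0,"z":0,"ax":0,"ay":0,"az":0},{"x":0,"y":0,"z":0,"ax":0,"ay":0,"az":0},{"x":0,"y":0,"z":0,"ax":0,"ay":0,"az":0}]' -1
```

```text
clock: 2.5
position: [613.3, -140.2, 105.1]
ee_rot: [-0.206, 0.979, -0.0, 0.001]
contact_force: [0.2, -0.5, 0.6]
gripper_width: 85.2
grasp_force: 0.0
clock: 3.3
position: [613.6, -140.4, 104.6]
ee_rot: [-0.207, 0.978, -0.001, 0.001]
contact_force: [1.1, -4.2, 5.7]
gripper_width: 42.9
grasp_force: 61.3
```

```bash
python3 -m handwheel '[{"x":0,"y":0,"z":0.1,"ax":0,"ay":0,"az":0},{"x":0,"y":0,"z":0.2,"ax":0,"ay":0,"az":0},{"x":0,"y":0,"z":0.2,"ax":0,"ay":0,"az":0},{"x":0,"y":0,"z":0.15,"ax":0,"ay":0,"az":0},{"x":0,"y":0.228,"z":0,"ax":0,"ay":0,"az":0},{"x":0,"y":0.228,"z":0,"ax":0,"ay":0,"az":0},{"x":0,"y":0.228,"z":0,"ax":0,"ay":0,"az":0},{"x":0,"y":0.228,"z":0,"ax":0,"ay":0,"az":0}]' -1
python3 -m handwheel '[{"x":0,"y":0.228,"z":0,"ax":0,"ay":0,"az":0},{"x":0,"y":0.228,"z":0,"ax":0,"ay":0,"az":0},{"x":0,"y":0.228,"z":0,"ax":0,"ay":0,"az":0},{"x":0,"y":0.228,"z":0,"ax":0,"ay":0,"az":0},{"x":0,"y":0.228,"z":0,"ax":0,"ay":0,"az":0},{"x":0,"y":0.228,"z":0,"ax":0,"ay":0,"az":0},{"x":-0.02,"y":0,"z":0,"ax":0,"ay":0,"az":0},{"x":0,"y":0,"z":0,"ax":0,"ay":0,"az":0}]'
python3 -m handwheel '[{"x":0,"y":0,"z":-0.22,"ax":0,"ay":0,"az":0},{"x":0,"y":0,"z":-0.22,"ax":0,"ay":0,"az":0},{"x":0,"y":0,"z":-0.22,"ax":0,"ay":0,"az":0},{"x":0,"y":0,"z":-0.2,"ax":0,"ay":0,"az":0},{"x":0,"y":0,"z":-0.1,"ax":0,"ay":0,"az":0},{"x":0,"y":0,"z":0,"ax":0,"ay":0,"az":0},{"x":0,"y":0,"z":0,"ax":0,"ay":0,"az":0},{"x":0,"y":0,"z":0,"ax":0,"ay":0,"az":0}]'
python3 - <<'E'
from h import *
s=arm.get_image("scene");t=arm.get_image("top")
k=lambda i,x,y:cv2.resize(i[y:y+130,x:x+130],(400,400),interpolation=cv2.INTER_CUBIC)
cv2.imwrite("pics/c1.png",np.hstack([k(t,120,130),k(s,370,180)])[:,:,::-1])
E
```

```text
clock: 4.1
position: [611.1, 44.8, 232.1]
ee_rot: [-0.206, 0.979, 0.001, -0.001]
contact_force: [0.8, -0.1, -0.3]
gripper_width: 42.8
grasp_force: 63.5
clock: 4.9
position: [606.7, 317.5, 231.3]
ee_rot: [-0.208, 0.978, -0.0, -0.002]
contact_force: [0.3, 0.5, 0.0]
gripper_width: 42.7
grasp_force: 63.5
clock: 5.7
position: [609.7, 316.5, 43.6]
ee_rot: [-0.206, 0.979, 0.001, 0.002]
contact_force: [0.5, -0.1, -0.6]
gripper_width: 42.6
grasp_force: 63.4
```

View pics/c1.png

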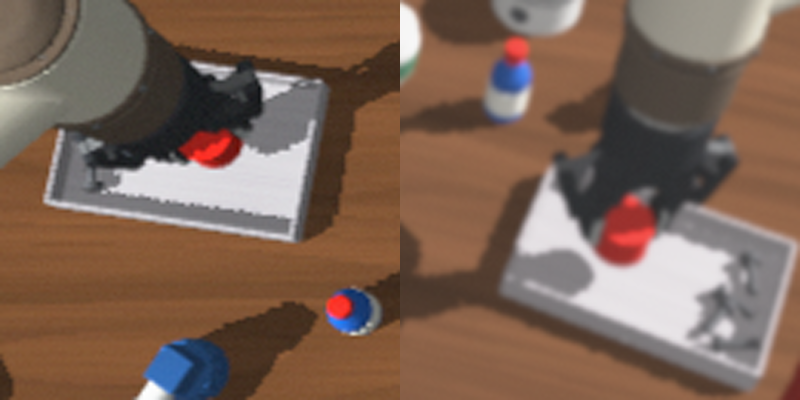

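The cap is held over the tray's free floor (left crop, red at (212,147)), so I'll lower and release it.

```bash
python3 -m handwheel '[{"x":0,"y":0,"z":-0.07,"ax":0,"ay":0,"az":0},{"x":0,"y":0,"z":-0.06,"ax":0,"ay":0,"az":0},{"x":0,"y":0,"z":0,"ax":0,"ay":0,"az":0},{"x":0,"y":0,"z":0,"ax":0,"ay":0,"az":0},{"x":0,"y":0,"z":0,"ax":0,"ay":0,"az":0},{"x":0,"y":0,"z":0,"ax":0,"ay":0,"az":0},{"x":0,"y":0,"z":0,"ax":0,"ay":0,"az":0},{"x":0,"y":0,"z":0,"ax":0,"ay":0,"az":0}]' -1
python3 -m handwheel '[{"x":0,"y":0,"z":0,"ax":0,"ay":0,"az":0},{"x":0,"y":0,"z":0,"ax":0,"ay":0,"az":0},{"x":0,"y":0,"z":0,"ax":0,"ay":0,"az":0},{"x":0,"y":0,"z":0,"ax":0,"ay":0,"az":0},{"x":0,"y":0,"z":0,"ax":0,"ay":0,"az":0},{"x":0,"y":0,"z":0,"ax":0,"ay":0,"az":0},{"x":0,"y":0,"z":0.1,"ax":0,"ay":0,"az":0},{"x":0,"y":0,"z":0.15,"ax":0,"ay":0,"az":0}]' 0.4
python3 -m handwheel '[{"x":0,"y":0,"z":0.2,"ax":0,"ay":0,"az":0},{"x":0,"y":0,"z":0.2,"ax":0,"ay":0,"az":0},{"x":0,"y":0,"z":0.2,"ax":0,"ay":0,"az":0.09},{"x":0,"y":0,"z":0,"ax":0,"ay":0,"az":0.09},{"x":0,"y":0,"z":0,"ax":0,"ay":0,"az":0.09},{"x":0,"y":0,"z":0,"ax":0,"ay":0,"az":0.09},{"x":0,"y":0,"z":0,"ax":0,"ay":0,"az":0.09},{"x":0,"y":0,"z":0,"ax":0,"ay":0,"az":0.09}]'
python3 - <<'E'
from h import *
s=arm.get_image("scene");t=arm.get_image("top")
cv2.imwrite("pics/t2.png",t[:,:,::-1]);cv2.imwrite("pics/s2.png",s[:,:,::-1])
a=cv2.resize(t[220:290,130:230],(800,560),interpolation=cv2.INTER_CUBIC)
b=cv2.resize(s[170:240,420:520],(800,560),interpolation=cv2.INTER_CUBIC)
cv2.imwrite("pics/e2.png",cv2.resize(np.hstack([a[:,:560],b[:,:560]]),(800,400),interpolation=cv2.INTER_AREA)[:,:,::-1])
for n,i in(("top",t),("scene",s)):print(n,[(c.tolist(),b.tolist()) for c,b in blobs(i,(0,150,120),(8,255,255)) if b[4]<900])
E
```

```text
clock: 6.6
position: [608.5, 316.3, 15.5]
ee_rot: [-0.206, 0.978, 0.0, 0.0]
contact_force: [-0.3, -0.2, 0.1]
gripper_width: 42.7
grasp_force: 63.4
clock: 7.4
position: [607.1, 315.3, 63.4]
ee_rot: [-0.206, 0.978, -0.001, -0.003]
contact_force: [0.3, 0.7, 0.1]
gripper_width: 59.6
grasp_force: 0.0
clock: 8.2
position: [608.4, 316.2, 185.3]
ee_rot: [-0.593, 0.805, 0.0, -0.0]
contact_force: [0.0, -0.1, 0.4]
gripper_width: 59.8
grasp_force: 0.0
top [([6.42, 11.93], [0, 8, 21, 11, 114]), ([191.66, 176.76], [182, 168, 21, 19, 306]), ([229.8, 229.0], [226, 226, 8, 7, 41])]
scene [([407.38, 195.1], [404, 192, 8, 7, 50]), ([439.17, 261.18], [431, 252, 18, 19, 272])]
```

View pics/e2.png

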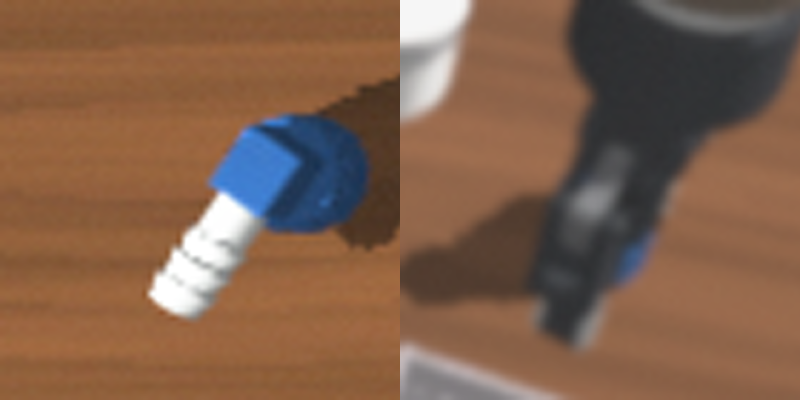

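The cap rests in the tray: red blobs are at top (191.7,176.8) and scene (439,261). In the crop, the elbow body's top corners are at (257,126), (302,160), (258,215) and (210,183). I'll refine its pose from these.

```bash
python3 - <<'E'
from h import *
e=lambda u,v:(130+u/5.714,220+v/5.714)
T=[("top",e(257,126),(-15,-14,72)),("top",e(302,160),(-15,14,72)),("top",e(257,215),(15,14,72)),("top",e(210,183),(15,-14,72)),("top",e(172,295),(64,0,56))]
q,r,W=fit(T,[431,332,2.48]);print(q,np.degrees(q[2]),r)
q2,r,W=fit(T[:4],[431,332,2.48]);print(q2,np.degrees(q2[2]),r)
# nut right/bottom/top limbs vs model
a=np.linspace(0,6.28,90)
for z in(0,41):
  p=proj("top",np.c_[q[0]+24.5*np.cos(a),q[1]+24.5*np.sin(a),0*a+z]);p=(p-[130,220])*5.714
  print(z,p.min(0),p.max(0))
print("cap",ray("top",(191.66,175.8),35))
E
```

```text
[428.9566264  333.10852385   2.48653365] 142.46788351565567 [[-0.4, -1.3], [1.2, 0.1], [0.6, 1.1], [-0.6, -0.7], [-0.4, 0.7]]
[428.3553096  333.47385823   2.49447247] 142.9227444965693 [[-0.6, -1.1], [1.0, 0.3], [0.5, 1.4], [-0.8, -0.4]]
0 [259.42135079 116.0922042 ] [373.76168246 231.13204642]
41 [224.4942293  111.67988016] [343.54900005 231.43296101]
cap [607.99228101 312.98918465  35.        ]
```

```bash
python3 -m handwheel '[{"x":-0.112,"y":0.011,"z":0,"ax":0,"ay":0,"az":0.086},{"x":-0.112,"y":0.011,"z":0,"ax":0,"ay":0,"az":0.086},{"x":-0.112,"y":0.011,"z":0,"ax":0,"ay":0,"az":0.086},{"x":-0.112,"y":0.011,"z":0,"ax":0,"ay":0,"az":0.086},{"x":-0.112,"y":0.011,"z":0,"ax":0,"ay":0,"az":0.086},{"x":-0.112,"y":0.011,"z":0,"ax":0,"ay":0,"az":0.086},{"x":-0.112,"y":0.011,"z":0,"ax":0,"ay":0,"az":0.086},{"x":-0.112,"y":0.011,"z":0,"ax":0,"ay":0,"az":0.086}]' 0.4
python3 -m handwheel '[{"x":0,"y":0,"z":0,"ax":0,"ay":0,"az":0.086},{"x":0,"y":0,"z":0,"ax":0,"ay":0,"az":0},{"x":0,"y":0,"z":-0.15,"ax":0,"ay":0,"az":0},{"x":0,"y":0,"z":-0.15,"ax":0,"ay":0,"az":0},{"x":0,"y":0,"z":-0.1,"ax":0,"ay":0,"az":0},{"x":0,"y":0,"z":0,"ax":0,"ay":0,"az":0},{"x":0,"y":0,"z":0,"ax":0,"ay":0,"az":0},{"x":0,"y":0,"z":0,"ax":0,"ay":0,"az":0}]' 
python3 -c "
from h import *
s=arm.read_state();print(s['joints'],s['ee_rot'])"
```

```text
clock: 9.1
position: [428.4, 333.9, 185.4]
ee_rot: [0.922, -0.387, 0.0, -0.0]
contact_force: [-0.2, 0.8, -0.8]
gripper_width: 60.0
grasp_force: 0.0
clock: 9.9
position: [430.2, 334.7, 106.7]
ee_rot: [0.946, -0.326, 0.001, -0.001]
contact_force: [-0.3, 0.2, -0.5]
gripper_width: 59.7
grasp_force: 0.0
[ 9.58984532e-01  3.74312903e-01 -3.58099150e-01  5.81133464e-04
 -8.35570205e-01 -5.18312475e-02] [ 9.45512940e-01 -3.25581409e-01  5.96207057e-04 -1.29261130e-03]
```

```bash
python3 -m handwheel '[{"x":0,"y":0,"z":-0.15,"ax":0,"ay":0,"az":0},{"x":0,"y":0,"z":-0.1,"ax":0,"ay":0,"az":0},{"x":0,"y":0,"z":-0.08,"ax":0,"ay":0,"az":0},{"x":0,"y":0,"z":0,"ax":0,"ay":0,"az":0},{"x":0,"y":0,"z":0,"ax":0,"ay":0,"az":0},{"x":0,"y":0,"z":0,"ax":0,"ay":0,"az":0},{"x":0,"y":0,"z":0,"ax":0,"ay":0,"az":0},{"x":0,"y":0,"z":0,"ax":0,"ay":0,"az":0}]' 0.4
python3 -m handwheel '[{"x":0,"y":0,"z":0,"ax":0,"ay":0,"az":0},{"x":0,"y":0,"z":0,"ax":0,"ay":0,"az":0},{"x":0,"y":0,"z":0,"ax":0,"ay":0,"az":0},{"x":0,"y":0,"z":0,"ax":0,"ay":0,"az":0},{"x":0,"y":0,"z":0,"ax":0,"ay":0,"az":0},{"x":0,"y":0,"z":0,"ax":0,"ay":0,"az":0},{"x":0,"y":0,"z":0,"ax":0,"ay":0,"az":0},{"x":0,"y":0,"z":0,"ax":0,"ay":0,"az":0}]' -1
```

```text
clock: 10.7
position: [429.6, 334.3, 40.2]
ee_rot: [0.946, -0.325, 0.0, -0.001]
contact_force: [-0.4, -0.8, 0.2]
gripper_width: 59.4
grasp_force: 0.0
clock: 11.5
position: [430.3, 334.9, 40.5]
ee_rot: [0.946, -0.325, 0.001, -0.001]
contact_force: [1.1, 0.0, 5.4]
gripper_width: 27.5
grasp_force: 57.9
```

```bash
python3 -m handwheel '[{"x":0,"y":0,"z":0.1,"ax":0,"ay":0,"az":0},{"x":0,"y":0,"z":0.15,"ax":0,"ay":0,"az":0},{"x":0,"y":0,"z":0.2,"ax":0,"ay":0,"az":0},{"x":0,"y":0,"z":0.2,"ax":0,"ay":0,"az":0},{"x":0,"y":0,"z":0.2,"ax":0,"ay":0,"az":0},{"x":0,"y":0,"z":0.1,"ax":0,"ay":0,"az":0},{"x":0,"y":0,"z":0,"ax":0,"ay":0,"az":0},{"x":0,"y":0,"z":0,"ax":0,"ay":0,"az":0}]' -1
python3 -m handwheel '[{"x":0.057,"y":-0.148,"z":0,"ax":0,"ay":0,"az":0.068},{"x":0.057,"y":-0.148,"z":0,"ax":0,"ay":0,"az":0.068},{"x":0.057,"y":-0.148,"z":0,"ax":0,"ay":0,"az":0.068},{"x":0.057,"y":-0.148,"z":0,"ax":0,"ay":0,"az":0.068},{"x":0.057,"y":-0.148,"z":0,"ax":0,"ay":0,"az":0.068},{"x":0.057,"y":-0.148,"z":0,"ax":0,"ay":0,"az":0.068},{"x":0.057,"y":-0.148,"z":0,"ax":0,"ay":0,"az":0.068},{"x":0.057,"y":-0.148,"z":0,"ax":0,"ay":0,"az":0.068}]'
python3 -m handwheel '[{"x":0.057,"y":-0.148,"z":0,"ax":0,"ay":0,"az":0.068},{"x":0.057,"y":-0.148,"z":0,"ax":0,"ay":0,"az":0.068},{"x":0.057,"y":-0.148,"z":0,"ax":0,"ay":0,"az":0.068},{"x":0.057,"y":-0.148,"z":0,"ax":0,"ay":0,"az":0.068},{"x":0.057,"y":-0.148,"z":0,"ax":0,"ay":0,"az":0.068},{"x":0.057,"y":-0.148,"z":0,"ax":0,"ay":0,"az":0.068},{"x":0.057,"y":-0.148,"z":0,"ax":0,"ay":0,"az":0.068},{"x":0.057,"y":-0.148,"z":0,"ax":0,"ay":0,"az":0.068}]'
python3 -m handwheel '[{"x":0,"y":0,"z":0,"ax":0,"ay":0,"az":0},{"x":0,"y":0,"z":0,"ax":0,"ay":0,"az":0},{"x":0,"y":0,"z":0,"ax":0,"ay":0,"az":0},{"x":0,"y":0,"z":0,"ax":0,"ay":0,"az":0},{"x":0,"y":0,"z":0,"ax":0,"ay":0,"az":0},{"x":0,"y":0,"z":0,"ax":0,"ay":0,"az":0},{"x":0,"y":0,"z":0,"ax":0,"ay":0,"az":0},{"x":0,"y":0,"z":0,"ax":0,"ay":0,"az":0}]'
python3 - <<'E'
from h import *
s=arm.read_state();print(s['joints'],s['ee_rot'])
s=arm.get_image("scene");t=arm.get_image("top")
cv2.imwrite("pics/t3.png",t[:,:,::-1]);cv2.imwrite("pics/s3.png",s[:,:,::-1])
k=lambda i,x,y:cv2.resize(i[y:y+100,x:x+100],(400,400),interpolation=cv2.INTER_CUBIC)
cv2.imwrite("pics/c3.png",np.hstack([k(t,330,110),k(s,210,130)])[:,:,::-1])
E
```

```text
clock: 12.3
position: [428.3, 333.2, 227.9]
ee_rot: [0.946, -0.325, -0.001, 0.001]
contact_force: [-0.4, -0.0, -2.8]
gripper_width: 27.4
grasp_force: 58.0
clock: 13.1
position: [519.3, 95.4, 226.4]
ee_rot: [0.995, 0.098, -0.003, 0.001]
contact_force: [1.0, 0.6, -1.5]
gripper_width: 27.6
grasp_force: 58.0
clock: 13.9
position: [610.6, -140.8, 225.7]
ee_rot: [0.865, 0.502, -0.002, -0.002]
contact_force: [0.3, -0.1, -2.2]
gripper_width: 27.7
grasp_force: 58.0
clock: 14.7
position: [611.7, -139.5, 229.5]
ee_rot: [0.866, 0.5, 0.0, 0.0]
contact_force: [0.1, 0.2, -3.1]
gripper_width: 27.2
grasp_force: 58.0
[ 3.33148889e-02  3.89809290e-01  1.11164627e-02 -3.18824043e-05
 -1.19182068e+00  2.58498859e+00] [8.65950932e-01 5.00128947e-01 1.31718641e-04 5.35413878e-05]
```

View pics/c3.png

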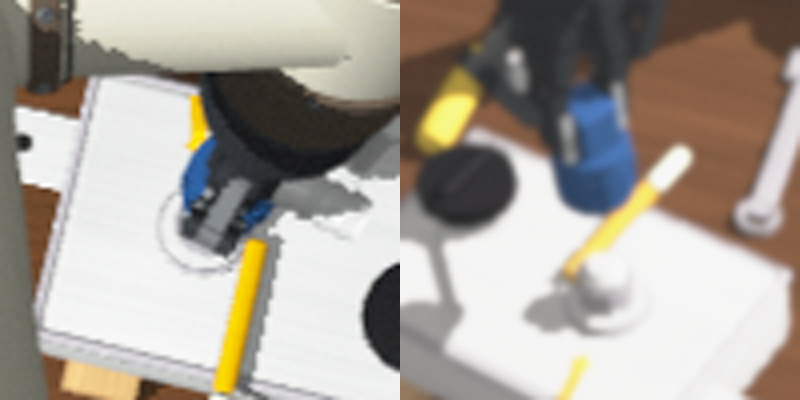

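The elbow hangs square above the bare stub. In the scene crop, the nut spans columns 553-636 and the collar centre is near (603,305). I'll compare these with the model projection.

```bash
python3 - <<'E'
from h import *
a=np.linspace(0,6.28,120)
def circ(n,x,y,r,z,ox,oy):
    p=(proj(n,np.c_[x+r*np.cos(a),y+r*np.sin(a),0*a+z])-[ox,oy])*4;return p.min(0).round(),p.max(0).round()
print("scene collar",circ("scene",612,-140,25,93,210,130),"stubtop",circ("scene",612,-140,9,125,210,130))
print("scene nut bottom",circ("scene",611.7,-139.5,24.5,189,210,130),"nut top",circ("scene",611.7,-139.5,24.5,229,210,130))
print("top collar",circ("top",612,-140,25,93,330,110),"top nut top",circ("top",611.7,-139.5,24.5,229,330,110))
t=cv2.imread("pics/t3.png");s=cv2.imread("pics/s3.png")
m=cv2.inRange(cv2.cvtColor(s,cv2.COLOR_BGR2HSV),(100,130,40),(120,255,255))[130:230,210:310]
ys,xs=np.where(m);print("blue scene crop",xs.min()*4,xs.max()*4+4,ys.min()*4,ys.max()*4+4)
E
```

```text
scene collar (array([171., 260.]), array([250., 320.])) stubtop (array([191., 245.]), array([220., 267.]))
scene nut bottom (array([154., 155.]), array([236., 216.])) nut top (array([145., 107.]), array([230., 168.]))
top collar (array([160., 185.]), array([247., 269.])) top nut top (array([189., 120.]), array([288., 216.]))
blue scene crop 164 232 92 208
```

```bash
python3 - <<'E'
from h import *
a=np.linspace(0,6.28,60);o=[]
for n,f,ox,oy in(("top","t3",360,145),("scene","s3",235,165)):
    i=cv2.resize(cv2.imread(f"pics/{f}.png")[oy:oy+50,ox:ox+50],(400,400),interpolation=cv2.INTER_CUBIC)
    for x,y,r,z,c in((612,-140,25,93,(0,0,255)),(612,-140,25,85,(0,255,0)),(612,-140,9,125,(255,0,255)),(611.7,-139.5,24.5,189,(0,255,255))):
        p=(proj(n,np.c_[x+r*np.cos(a),y+r*np.sin(a),0*a+z])+.5-[ox,oy])*8
        cv2.polylines(i,[p.astype(int)],True,c,1)
    o.append(i)
cv2.imwrite("pics/o3.png",np.hstack(o))
E
```

```text
(no output)
```

View pics/o3.png

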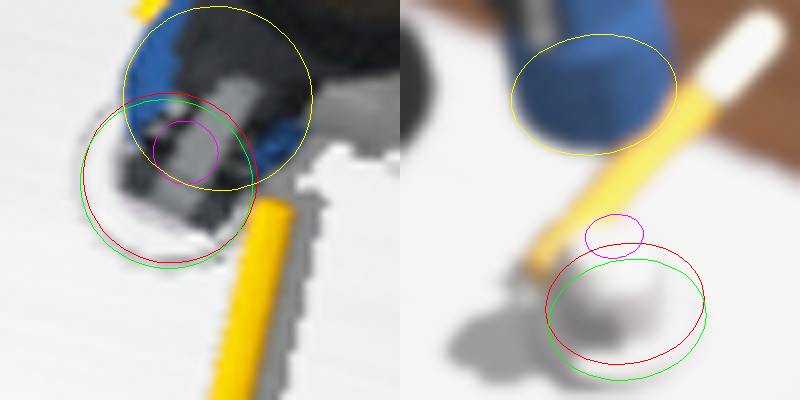

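```bash
python3 -m handwheel '[{"x":0.005,"y":0,"z":-0.1,"ax":0,"ay":0,"az":0},{"x":0,"y":0,"z":-0.1,"ax":0,"ay":0,"az":0},{"x":0,"y":0,"z":-0.08,"ax":0,"ay":0,"az":0},{"x":0,"y":0,"z":-0.04,"ax":0,"ay":0,"az":0},{"x":0,"y":0,"z":0,"ax":0,"ay":0,"az":0},{"x":0,"y":0,"z":0,"ax":0,"ay":0,"az":0},{"x":0,"y":0,"z":0,"ax":0,"ay":0,"az":0},{"x":0,"y":0,"z":0,"ax":0,"ay":0,"az":0}]' -1
python3 -m handwheel '[{"x":0,"y":0,"z":-0.01,"ax":0,"ay":0,"az":0},{"x":0,"y":0,"z":-0.01,"ax":0,"ay":0,"az":0},{"x":0,"y":0,"z":-0.01,"ax":0,"ay":0,"az":0},{"x":0,"y":0,"z":-0.005,"ax":0,"ay":0,"az":0},{"x":0,"y":0,"z":0,"ax":0,"ay":0,"az":0},{"x":0,"y":0,"z":0,"ax":0,"ay":0,"az":0},{"x":0,"y":0,"z":0,"ax":0,"ay":0,"az":0},{"x":0,"y":0,"z":0,"ax":0,"ay":0,"az":0}]'
```

```text
clock: 15.6
position: [613.2, -139.7, 166.3]
ee_rot: [0.866, 0.5, 0.001, 0.0]
contact_force: [-0.9, 0.1, -1.5]
gripper_width: 27.8
grasp_force: 58.1
clock: 16.4
position: [612.8, -139.7, 158.5]
ee_rot: [0.866, 0.5, 0.0, 0.0]
contact_force: [0.8, 0.7, -1.2]
gripper_width: 27.5
grasp_force: 58.3
```

```bash
python3 -m handwheel '[{"x":0,"y":0,"z":-0.01,"ax":0,"ay":0,"az":0},{"x":0,"y":0,"z":-0.01,"ax":0,"ay":0,"az":0},{"x":0,"y":0,"z":0,"ax":0,"ay":0,"az":0},{"x":0,"y":0,"z":0,"ax":0,"ay":0,"az":0},{"x":0,"y":0,"z":0,"ax":0,"ay":0,"az":0},{"x":0,"y":0,"z":0,"ax":0,"ay":0,"az":0},{"x":0,"y":0,"z":0,"ax":0,"ay":0,"az":0},{"x":0,"y":0,"z":0,"ax":0,"ay":0,"az":0}]' -1
```

```text
clock: 17.2
position: [613.5, -140.2, 154.5]
ee_rot: [0.866, 0.5, 0.001, 0.001]
contact_force: [3.4, -4.3, -1.5]
gripper_width: 27.6
grasp_force: 58.1
```

```bash
python3 -m handwheel '[{"x":0.004,"y":-0.005,"z":0,"ax":0,"ay":0,"az":0},{"x":0,"y":0,"z":-0.01,"ax":0,"ay":0,"az":0},{"x":0,"y":0,"z":-0.005,"ax":0,"ay":0,"az":0},{"x":0,"y":0,"z":0,"ax":0,"ay":0,"az":0},{"x":0,"y":0,"z":0,"ax":0,"ay":0,"az":0},{"x":0,"y":0,"z":0,"ax":0,"ay":0,"az":0},{"x":0,"y":0,"z":0,"ax":0,"ay":0,"az":0},{"x":0,"y":0,"z":0,"ax":0,"ay":0,"az":0}]' -1
```

```text
clock: 18.0
position: [613.6, -140.6, 153.7]
ee_rot: [0.866, 0.5, 0.001, 0.001]
contact_force: [-1.0, 0.0, 9.0]
gripper_width: 27.4
grasp_force: 60.1
```

```bash
python3 -m handwheel '[{"x":0,"y":0,"z":-0.0025,"ax":0,"ay":0,"az":-0.06},{"x":0,"y":0,"z":-0.0025,"ax":0,"ay":0,"az":-0.08},{"x":0,"y":0,"z":-0.0025,"ax":0,"ay":0,"az":-0.08},{"x":0,"y":0,"z":-0.0025,"ax":0,"ay":0,"az":-0.08},{"x":0,"y":0,"z":-0.0025,"ax":0,"ay":0,"az":-0.08},{"x":0,"y":0,"z":-0.0025,"ax":0,"ay":0,"az":-0.08},{"x":0,"y":0,"z":-0.0025,"ax":0,"ay":0,"az":-0.04},{"x":0,"y":0,"z":0,"ax":0,"ay":0,"az":0}]' -1
python3 -c "
from h import *
s=arm.read_state();print(s['joints'],s['ee_rot'],s['wrist_torque'])"
```

```text
clock: 18.8
position: [615.0, -140.0, 150.5]
ee_rot: [0.991, 0.131, 0.002, 0.0]
contact_force: [1.4, 1.7, 7.7]
gripper_width: 27.6
grasp_force: 60.3
[ 3.24103396e-02  4.55748953e-01 -9.19412545e-02  2.23617244e-04
 -1.01829431e+00  1.80040144e+00] [9.91420243e-01 1.30690870e-01 2.38483501e-03 3.31682591e-04] [ 0.38498103 -0.45785669 -0.06488177]
```

```bash
python3 -m handwheel '[{"x":0,"y":0,"z":-0.0025,"ax":0,"ay":0,"az":-0.08},{"x":0,"y":0,"z":-0.0025,"ax":0,"ay":0,"az":-0.08},{"x":0,"y":0,"z":-0.0025,"ax":0,"ay":0,"az":-0.08},{"x":0,"y":0,"z":-0.0025,"ax":0,"ay":0,"az":-0.08},{"x":0,"y":0,"z":-0.0025,"ax":0,"ay":0,"az":-0.08},{"x":0,"y":0,"z":-0.0025,"ax":0,"ay":0,"az":-0.08},{"x":0,"y":0,"z":-0.0025,"ax":0,"ay":0,"az":-0.08},{"x":0,"y":0,"z":-0.0025,"ax":0,"ay":0,"az":-0.08}]' -1
python3 -m handwheel '[{"x":0,"y":0,"z":-0.0025,"ax":0,"ay":0,"az":-0.08},{"x":0,"y":0,"z":-0.0025,"ax":0,"ay":0,"az":-0.08},{"x":0,"y":0,"z":-0.0025,"ax":0,"ay":0,"az":-0.08},{"x":0,"y":0,"z":-0.0025,"ax":0,"ay":0,"az":-0.08},{"x":0,"y":0,"z":-0.0025,"ax":0,"ay":0,"az":-0.08},{"x":0,"y":0,"z":-0.0025,"ax":0,"ay":0,"az":-0.08},{"x":0,"y":0,"z":-0.0025,"ax":0,"ay":0,"az":-0.08},{"x":0,"y":0,"z":0,"ax":0,"ay":0,"az":0}]' -1
```

```text
clock: 19.6
position: [613.8, -140.7, 146.7]
ee_rot: [0.931, -0.365, 0.001, 0.0]
contact_force: [-0.9, -0.4, 9.9]
gripper_width: 27.8
grasp_force: 60.6
clock: 20.4
position: [614.5, -140.2, 143.3]
ee_rot: [-0.688, 0.726, -0.001, 0.001]
contact_force: [0.6, 1.4, 9.8]
gripper_width: 27.5
grasp_force: 59.8
```

```bash
python3 -m handwheel '[{"x":0,"y":0,"z":-0.0025,"ax":0,"ay":0,"az":-0.08},{"x":0,"y":0,"z":-0.0025,"ax":0,"ay":0,"az":-0.08},{"x":0,"y":0,"z":-0.0025,"ax":0,"ay":0,"az":-0.08},{"x":0,"y":0,"z":-0.0025,"ax":0,"ay":0,"az":-0.08},{"x":0,"y":0,"z":-0.0025,"ax":0,"ay":0,"az":-0.08},{"x":0,"y":0,"z":-0.0025,"ax":0,"ay":0,"az":-0.08},{"x":0,"y":0,"z":-0.0025,"ax":0,"ay":0,"az":-0.08},{"x":0,"y":0,"z":-0.0025,"ax":0,"ay":0,"az":-0.08}]' -1
python3 -m handwheel '[{"x":0,"y":0,"z":-0.0025,"ax":0,"ay":0,"az":-0.08},{"x":0,"y":0,"z":-0.0025,"ax":0,"ay":0,"az":-0.08},{"x":0,"y":0,"z":0,"ax":0,"ay":0,"az":0},{"x":0,"y":0,"z":0,"ax":0,"ay":0,"az":0},{"x":0,"y":0,"z":0,"ax":0,"ay":0,"az":0},{"x":0,"y":0,"z":0,"ax":0,"ay":0,"az":0},{"x":0,"y":0,"z":0,"ax":0,"ay":0,"az":0},{"x":0,"y":0,"z":0,"ax":0,"ay":0,"az":0}]' -1
python3 - <<'E'
from h import *
s=arm.get_image("scene");t=arm.get_image("top")
k=lambda i,x,y:cv2.resize(i[y:y+80,x:x+80],(400,400),interpolation=cv2.INTER_CUBIC)
cv2.imwrite("pics/c4.png",np.hstack([k(t,340,110),k(s,220,160)])[:,:,::-1])
E
```

```text
clock: 21.2
position: [614.8, -139.9, 139.6]
ee_rot: [-0.252, 0.968, -0.0, 0.002]
contact_force: [0.1, 1.9, 10.0]
gripper_width: 27.6
grasp_force: 60.9
clock: 22.0
position: [615.2, -140.3, 138.5]
ee_rot: [-0.131, 0.991, -0.0, 0.003]
contact_force: [-0.2, 0.7, 9.4]
gripper_width: 28.0
grasp_force: 59.3
```

View pics/c4.png

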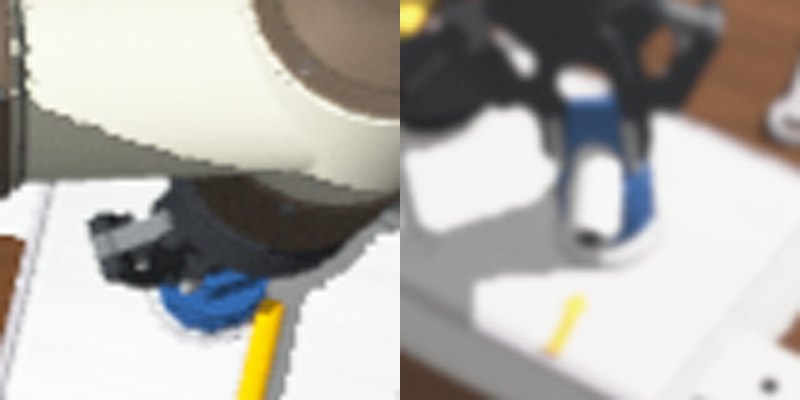

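The outlet is about 15° short of the mark, nut nearly down and square. I'll make the final 14° turn and then release.

```bash
python3 -m handwheel '[{"x":0,"y":0,"z":-0.0025,"ax":0,"ay":0,"az":-0.08},{"x":0,"y":0,"z":-0.002,"ax":0,"ay":0,"az":-0.08},{"x":0,"y":0,"z":0,"ax":0,"ay":0,"az":0},{"x":0,"y":0,"z":0,"ax":0,"ay":0,"az":0},{"x":0,"y":0,"z":0.004,"ax":0,"ay":0,"az":0},{"x":0,"y":0,"z":0.004,"ax":0,"ay":0,"az":0},{"x":0,"y":0,"z":0,"ax":0,"ay":0,"az":0},{"x":0,"y":0,"z":0,"ax":0,"ay":0,"az":0}]' -1
python3 -m handwheel '[{"x":0,"y":0,"z":0,"ax":0,"ay":0,"az":0},{"x":0,"y":0,"z":0,"ax":0,"ay":0,"az":0},{"x":0,"y":0,"z":0,"ax":0,"ay":0,"az":0},{"x":0,"y":0,"z":0,"ax":0,"ay":0,"az":0},{"x":0,"y":0,"z":0,"ax":0,"ay":0,"az":0},{"x":0,"y":0,"z":0,"ax":0,"ay":0,"az":0},{"x":0,"y":0,"z":0.02,"ax":0,"ay":0,"az":0},{"x":0,"y":0,"z":0.05,"ax":0,"ay":0,"az":0}]' 0.2
python3 -m handwheel '[{"x":0,"y":0,"z":0.15,"ax":0,"ay":0,"az":0},{"x":0,"y":0,"z":0.2,"ax":0,"ay":0,"az":0},{"x":0,"y":-0.1,"z":0.2,"ax":0,"ay":0,"az":0},{"x":-0.15,"y":-0.15,"z":0,"ax":0,"ay":0,"az":0},{"x":-0.15,"y":-0.15,"z":0,"ax":0,"ay":0,"az":0},{"x":-0.15,"y":-0.15,"z":0,"ax":0,"ay":0,"az":0},{"x":-0.15,"y":-0.15,"z":0,"ax":0,"ay":0,"az":0},{"x":-0.15,"y":-0.15,"z":0,"ax":0,"ay":0,"az":0}]'
python3 -m handwheel '[{"x":-0.1,"y":-0.15,"z":0,"ax":0,"ay":0,"az":0},{"x":-0.1,"y":-0.15,"z":0,"ax":0,"ay":0,"az":0},{"x":0,"y":0,"z":0,"ax":0,"ay":0,"az":0},{"x":0,"y":0,"z":0,"ax":0,"ay":0,"az":0},{"x":0,"y":0,"z":0,"ax":0,"ay":0,"az":0},{"x":0,"y":0,"z":0,"ax":0,"ay":0,"az":0},{"x":0,"y":0,"z":0,"ax":0,"ay":0,"az":0},{"x":0,"y":0,"z":0,"ax":0,"ay":0,"az":0}]'
python3 - <<'E'
from h import *
s=arm.get_image("scene");t=arm.get_image("top")
cv2.imwrite("pics/t5.png",t[:,:,::-1]);cv2.imwrite("pics/s5.png",s[:,:,::-1])
k=lambda i,x,y:cv2.resize(i[y:y+60,x:x+60],(400,400),interpolation=cv2.INTER_CUBIC)
cv2.imwrite("pics/c5.png",np.hstack([k(t,350,125),k(s,230,170)])[:,:,::-1])
E
```

```text
clock: 22.9
position: [615.1, -140.3, 137.6]
ee_rot: [-0.006, 1.0, 0.0, 0.002]
contact_force: [3.1, 1.4, 6.2]
gripper_width: 27.6
grasp_force: 58.8
clock: 23.7
position: [612.8, -140.7, 149.5]
ee_rot: [-0.005, 1.0, 0.0, -0.001]
contact_force: [-0.0, -0.1, 0.4]
gripper_width: 51.4
grasp_force: 0.0
clock: 24.5
position: [462.2, -311.7, 261.4]
ee_rot: [-0.006, 1.0, -0.0, 0.001]
contact_force: [-0.1, -0.2, 0.2]
gripper_width: 51.2
grasp_force: 0.0
clock: 25.3
position: [423.9, -370.2, 260.0]
ee_rot: [-0.006, 1.0, 0.0, -0.0]
contact_force: [-0.3, -0.5, 0.0]
gripper_width: 51.7
grasp_force: 0.0
```

View pics/c5.png

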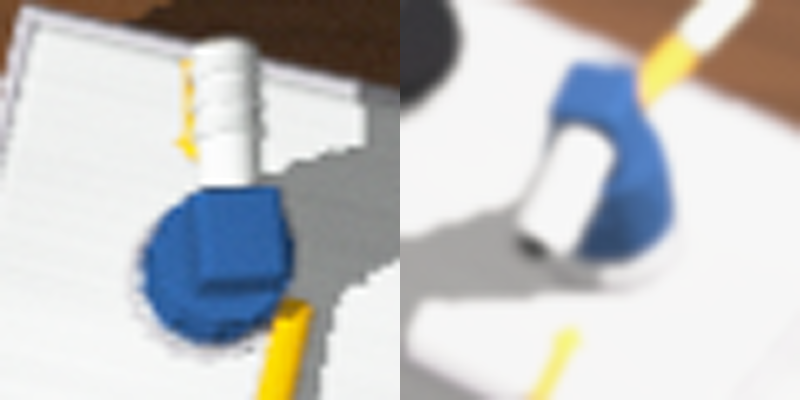

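The elbow sits square on the collar with its outlet (end at crop (226,42)) over the mark. I'll compute its bearing.

```bash
python3 - <<'E'
from h import *
e=lambda u,v:(350+u/6.667-.5,125+v/6.667-.5)
z=96.5
T=[("top",e(192,195),(15,14,z+72)),("top",e(280,188),(15,-14,z+72)),("top",e(283,277),(-15,-14,z+72)),("top",e(203,284),(-15,14,z+72))]
q,r,W=fit(T,[614,-140,0]);print(q,np.degrees(q[2]),r)
o=ray("top",e(226,41),z+69);b=ray("top",e(228,183),z+69);print(o,b,np.degrees(np.arctan2(*(o-b)[[1,0]])))
print("tail-mark",o-ray("top",(379.2,141.42),85))
for n in("top","scene"):print([(c.tolist()) for c,b in blobs(cv2.cvtColor(cv2.imread(f"pics/{n[0]}5.png"),cv2.COLOR_BGR2RGB),(0,150,120),(8,255,255)) if b[4]<900])
E
```

```text
[ 6.09974246e+02 -1.39716009e+02  5.75492705e-02] 3.297330316533219 [[-0.0, -0.3], [-0.1, -0.1], [0.7, 0.3], [-0.4, 0.1]]
[ 675.22772179 -137.97866035  165.5       ] [ 628.09608335 -137.03201954  165.5       ] -1.150633269257002
tail-mark [ 0.85025356  1.41302747 80.5       ]
[[5.8, 12.32], [190.35, 176.24], [229.75, 228.92]]
[[1.6, 94.95], [407.43, 195.04], [439.14, 261.19]]
```

```bash
python3 -c "
from bench import arm
print(arm.job_done())"
```

```text
the job is handed in; nothing more can be done
None
```

I've handed the job in (no verdict came back): the cap lies in the tray, and the elbow is screwed on with its nut about 4 mm above the collar, its outlet about 2 mm from the middle of the mark, and let go.

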